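# Hold a post square on its foot with a try square

### The job

The steel post leans in its foot because only one of its two bolts is in. Grip the try square by its stock and press it into the corner on the side to which the post leans, stock flat on the foot plate and blade against the middle of the post, until the post stands upright and both edges of the square touch; disturb nothing else. Finish while still gripping and pressing the square into the corner, so that the post is held square for the second bolt.

Things in the scene. Friction and masses are not known exactly. Their poses are not given: they have to be found in the camera images.
- square: Try square, 0.3 to 0.5 kg, standing on its stock, blade up. Stock: aluminium bar 140 long, 26 thick, 32 mm high. Blade: steel, 30 wide, 3 mm thick, at one end of the stock, its outer edge flush with that end, its tip 140 mm above the underside. Origin at the heel: outer corner on the underside, mid-thickness. Stock runs along -x, blade up z, y across; +x is the side to press on the post.
- square_grip (a point): Point to grip on the stock, 95 mm from the heel along -x, 20 mm above its underside; axes as the square. Grip across the 26 mm thickness (y). The blade's inner edge is 65 mm away along +x and rises 120 mm above this point.
- corner (a point): The corner, fixed to the foot plate: on top of the plate (28 mm above the bench), on the line where the post's front face stands when upright, mid-width. +x points into the post, y along its face, z up. The square belongs on the -x side; when it is home its heel lies here and its axes agree with these.
- post: Square steel tube 40 x 40 mm, 165 mm long, open at the top, standing between the cheeks, its lower end 5 mm above the plate, its top 198 mm above the bench. Origin on the axis of its bolt, in mid-tube, 63 mm above the bench; axes as the corner's when upright.
- bolt: The second bolt, 62 mm tall, standing loose on its 17 mm head at the board's -x, +y corner; leave it. Origin under its head.
- spanner: Steel spanner 150 mm long lying on the bench between square and board; leave it. Origin under its middle.
- spool: Black spool 58 mm across and high, standing farther back; leave it.
- tape: Roll of tape 66 mm across, 19 mm high, lying flat farther back; leave it.
- cutters: Side cutters about 140 mm long, lying farther back; leave them.
- screwdriver: Screwdriver 190 mm long lying near the robot; leave it.
- bottle: Drink bottle 190 mm tall at the far left; leave it.
- foot: Plywood board 280 x 160 x 18 mm, fixed, with the dark steel foot plate 220 x 110 x 10 mm on it. Origin under the board's centre; the corner is 40 mm along +x, 28 mm up. Cheeks 78 mm high flank the post, their outsides 26 mm off the middle line, from 3 mm behind its face. Clamps up to 75 mm above the bench lie over 20 mm beyond the corner (+x), 27 to 90 mm off the middle line.
- lean (a joint): Lean of the post about its one bolt, which runs along y 35 mm above the plate, 20 mm behind the post's front face. rad; 0 upright, positive leans towards -x (over the plate, where the square goes), 0.08 to 0.16 at the start. The bolt is snug: the post stays where put; about 2 N at the height of the blade's tip moves it.
There are look-alikes about, which are no part of the job. Leave any green or turquoise look-alike of the square alone.

How it is judged:
By the outcome, as a careful person would: the job done as asked, in the order asked, and still so for the second after the job is handed in, while the arm keeps its last pose, push and grip.
It also fails if it takes over 64 s, if anything falls off the work surface, if the arm or the gripper's body presses on something with over 40 N, if the wrist force passes 120 N, or if a joint passes its speed limit or range.

### The arm

A 6-joint arm with a two-finger parallel gripper is mounted at the origin on the work surface. World frame = base frame: x ahead of the robot, y to its left, z up, the work surface at z = 0. Lengths are in mm, angles in rad, forces in N, time in s.
With the tool pointing down it reaches from about 350 to 775 mm from the base axis. Payload 7.3 kg.
Tool frame: the origin (TCP) lies midway between the tips of the shut fingers; the grasp point (between the pads) lies 19 mm behind it (bot.hold_point_z is the distance from the TCP to the grasp point, in mm); z points along the fingers, y is the direction in which the jaws open and shut (so a half turn about z gives the same grasp; the last joint's range is limited). The gripper opens to 92 mm and grips with 3 to 60 N. Pads are 19 mm wide; open, the fingers measure 130 mm over their backs; the gripper's body (75 mm by 190 mm) begins 47 mm behind the grasp point.
Start: joints at [-1.318, 0.342, 1.524, -0, 1.275, -0.146], TCP at [203.888, -483.813, 226.741] pointing down, gripper open.
Joint ranges: [-2.53, 2.53], [-0.77, 2.02], [0.04, 2.7], [-1, 4.14], [0.28, 2.66], [-3.11, 3.11]. Speed limits (rad/s): [2.57, 2.57, 3.14, 3.14, 3.14, 3.14].

### API

Orientations are given as [roll, pitch, yaw] about the fixed x, y, z axes, in that order (R = Rz(yaw) Ry(pitch) Rx(roll)).
In Python, from plant import bot gives the robot as it stands.
- The arm moves only by the tool servo_tool, never from a script. Its argument "series" is a list of rows, each a list of 5 numbers: the opening, from 0 (shut) to 1 (fully open), then the shift along the tool's x, y, z each as a share of 50 mm, from -1 to 1, then the turn about the tool's z as a share of 90 degrees, from -1 to 1. In form: [[gripper, tx, ty, tz, spin], ...]. A call has 1 to 20 rows; each row shifts and turns the commanded pose from where the row before left it, along the tool's axes as they then stand; what a row does not reach is not made up. A row lasts 1/8 s, in which the tool goes at most 62.5 mm and 10.7 degrees, less where a joint would pass 70% of its speed; a pose out of reach is approached as far as the arm can. A call with a number of a shift or a turn outside -1 to 1 is refused whole. A call with a gripper value outside its range is refused whole. The fingers move at their own pace and stop on an object; the grip force is fixed at half the most. Time passes only in rows, so rows that do not move let the fingers close. It gives the time, the measured TCP pose, the force and the opening at its end, in the units of the state.
- bot.get_obs(): the state, without advancing time (a new reading comes with each control period).
- bot.capture(name): name is "side" or "top" or "wrist"; returns the picture (384x512x3 uint8, red, green, blue); there is no depth.
- bot.camera_model(name): a dict with "mtx" (3x3 intrinsics, pixels), "distortion" ([k1, k2, p1, p2, k3] as OpenCV has them; the pictures are not rectified), "world_from_camera" (4x4, takes a point from camera to world coordinates). Camera axes: x right, y up, looking along -z (the intrinsics and any distortion apply to the point x, -y, -z); pixel columns grow to the right and rows downward; lengths in mm; the calibration is good to about 2 mm. A picture is of the moment at which its call begins: read the wrist's pose just before it. camera_model takes no time and is no camera call; for the wrist camera it gives the pose at the moment of the call.
- bot.close_job(): hands the job in, once; it reports no verdict.
Trained networks look in the newest picture that a camera, given by its name, has taken for a name from the list of things; names that differ only in an ending like _2 or _b are one class to them, and where a whole thing is asked for, a point or a joint stands for the part that bears it (a point fixed in the world has none). Each returns a list of dicts, best first, with "p" (0 to 1); they miss things now and then, are a little off and sometimes report something else, mostly with a low value. They report only what shows in the picture. A call takes as long as a camera call. They do not tell look-alikes from the thing itself.
- bot.outline_of(camera, label): "mask" (384x512 bool, what is visible of it).
- bot.pinpoint(camera, label): "point" ([x, y, z] in mm, in the coordinates of the camera as it stood for that picture, good to about 4 mm: a listed point, or the origin of a listed thing).
The state is a dict: "time": time; "joint_positions": joint angles; "dq": joint speeds; "tau": joint torques, N m; "tool_pos": TCP position; "tcp_rot": TCP orientation; "contact_force": force on the tool from outside, world axes, zero at the start; "moment": the same for the moment, N m; "grip_width": finger opening in mm.
Only numpy, scipy, OpenCV 4.12 (cv2) and the standard library are available. Lean on these libraries where they do the work, as an engineer would, in place of code of your own. Each camera call takes 0.05 s, during which the arm holds its last target.

## Working session

There is one attempt and no reset: what is moved stays moved. The work goes in short steps, Python scripts to look and compute and a tool call to move; the robot and the scene stay as the last step left them, time stands still between calls to the robot, and variables do not carry over. Pictures are saved under pics/ and viewed, and the job is handed in when it is done.

Besides the shell and the picture viewer there is one more tool, called after ">>>" by a JSON object that holds its "name" and its "arguments". servo_tool: Moves the arm, as the interface text tells. Shift numbers are shares of 50 mm and turn numbers shares of 90 degrees, none past 1 either way. Its arguments: {"type":"object","properties":{"series":{"type":"array"}},"required":["series"]}

```bash
ls; mkdir -p pics; python3 - <<'E'
from plant import bot
import cv2
o=bot.get_obs();print(o)
for n in("side","top","wrist"):
    im=bot.capture(n);cv2.imwrite(f"pics/{n}0.png",im[:,:,::-1])
    m=bot.camera_model(n);print(n,m)
E
```

```text
pics
{'time': 0.0, 'joint_positions': array([-1.31800415e+00,  3.42754055e-01,  1.52501344e+00, -2.34480374e-05,
        1.27542022e+00, -1.46019264e-01]), 'dq': array([ 0.00089236,  0.00053442, -0.00050252,  0.00019151,  0.001008  ,
       -0.00187083]), 'tau': array([ 8.18914286e-04, -4.31237590e+01, -2.44215095e+01,  7.18236342e-02,
        5.59822388e-02, -1.62210345e-04]), 'tool_pos': array([ 203.76973152, -483.39297908,  226.02996331]), 'tcp_rot': array([-3.14001130e+00, -2.09900189e-04,  3.98818115e-01]), 'contact_force': array([-0.74271668, -1.07456681, -0.78058422]), 'moment': array([0.02922272, 0.0168315 , 0.00962932]), 'grip_width': 91.64606573134192}
side {'mtx': array([[361.12768506,   0.        , 252.33737495],
       [  0.        , 361.12768506, 190.52992392],
       [  0.        ,   0.        ,   1.        ]]), 'distortion': array([0.00116442, 0.        , 0.        , 0.        , 0.        ]), 'world_from_camera': array([[-9.72372849e-01,  1.42931642e-01, -1.84557817e-01,
         3.42816506e+02],
       [-2.33144769e-01, -5.55362208e-01,  7.98258313e-01,
         8.19
[... 717 characters left out ...]
 [ 0.00000000e+00,  0.00000000e+00,  0.00000000e+00,
         1.00000000e+00]])}
wrist {'mtx': array([[294.57516347,   0.        , 253.67188169],
       [  0.        , 294.57516347, 188.95010905],
       [  0.        ,   0.        ,   1.        ]]), 'distortion': array([-0.00922603,  0.        ,  0.        ,  0.        ,  0.        ]), 'world_from_camera': array([[ 3.88491372e-01,  8.78581620e-01,  2.77792713e-01,
         2.80443292e+02],
       [-9.21452272e-01,  3.70284290e-01,  1.17538311e-01,
        -4.51670773e+02],
       [ 4.04722292e-04, -3.01635346e-01,  9.53423282e-01,
         3.84182510e+02],
       [ 0.00000000e+00,  0.00000000e+00,  0.00000000e+00,
         1.00000000e+00]])}
```

View pics/top0.png

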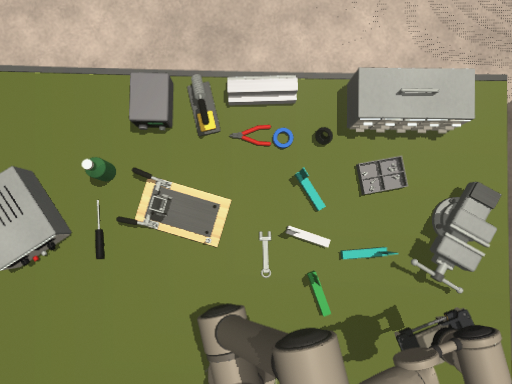

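View pics/side0.png

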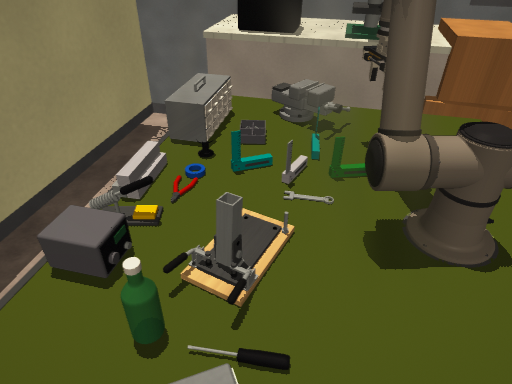

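View pics/wrist0.png

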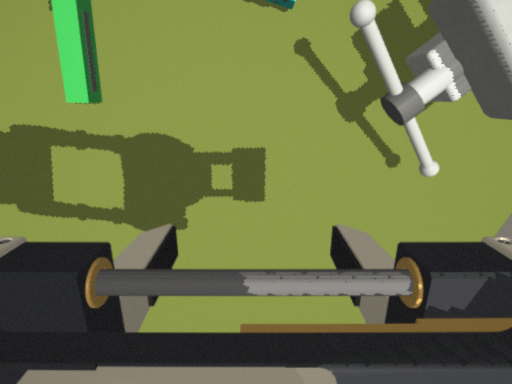

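```bash
cat > h.py <<'E'
import numpy as np,cv2
from plant import bot
from scipy.spatial.transform import Rotation as Ro
def proj(m,P):
    T=np.linalg.inv(m["world_from_camera"]);P=np.atleast_2d(P).astype(float)
    c=P@T[:3,:3].T+T[:3,3]; c=c*[1,-1,-1]
    return cv2.projectPoints(c,np.zeros(3),np.zeros(3),m["mtx"],m["distortion"])[0].reshape(-1,2)
def back(m,uv,z):
    uv=np.atleast_2d(uv).astype(float)
    n=cv2.undistortPoints(uv.reshape(-1,1,2),m["mtx"],m["distortion"]).reshape(-1,2)
    d=np.c_[n[:,0],-n[:,1],-np.ones(len(n))]@m["world_from_camera"][:3,:3].T
    o=m["world_from_camera"][:3,3]; 
    return o+d*((z-o[2])/d[:,2])[:,None]
def w(m,p): return m["world_from_camera"][:3,:3]@np.array(p)+m["world_from_camera"][:3,3]
def crop(im,x0,y0,x1,y1,k,name):
    cv2.imwrite(name,cv2.resize(im[y0:y1,x0:x1,::-1],None,fx=k,fy=k,interpolation=cv2.INTER_CUBIC))
E
python3 - <<'E'
from h import *
a=cv2.imread("pics/top0.png")[:,:,::-1];b=cv2.imread("pics/side0.png")[:,:,::-1]
A=cv2.resize(a[205:275,240:340],None,fx=4,fy=4,interpolation=2)
B=cv2.resize(b[125:195,270:370],None,fx=4,fy=4,interpolation=2)
C=cv2.resize(a[160:255,120:240],None,fx=3.33,fy=3.33,interpolation=2)[:316,:400]
D=cv2.resize(b[180:300,170:320],None,fx=2.66,fy=2.66,interpolation=2)[:316,:399]
print(C.shape,D.shape)
cv2.imwrite("pics/z0.png",np.vstack([np.hstack([A,B]),np.hstack([cv2.resize(C,(400,316)),cv2.resize(D,(400,316))])])[:,:,::-1])
for n in("top","side"):
    m=bot.camera_model(n)
    for l in("square","square_grip","corner","post","bolt","foot","spanner","lean"):
        try:
            r=bot.pinpoint(n,l)
            for q in r[:4]:
                p=w(m,q["point"]);print(n,l,round(q["p"],2),p.round(0),proj(m,p).round(0))
        except Exception as e: print(n,l,e)
E
```

```text
(316, 400, 3) (316, 399, 3)
top square 0.85 [ 323. -220.    0.] [[311. 271.]]
top square 0.61 [ 461. -138.    1.] [[286. 228.]]
top square 0.56 [ 644. -168.   -0.] [[296. 172.]]
top square 0.51 [ 768. -260.   -5.] [[325. 136.]]
top square_grip 0.97 [ 234. -245.   20.] [[320. 300.]]
top square_grip 0.95 [ 565. -221.   22.] [[314. 196.]]
top square_grip 0.59 [ 386. -359.   18.] [[356. 253.]]
top square_grip 0.56 [ 428. -226.   21.] [[314. 239.]]
top corner 0.87 [519. 238.  30.] [[170. 208.]]
top post 0.69 [524. 258.  66.] [[162. 206.]]
top bolt 0.37 [418. 115.  18.] [[208. 240.]]
top foot 0.72 [510. 197.  -1.] [[184. 211.]]
top foot 0.53 [ 756. -122.    2.] [[283. 138.]]
top spanner 0.66 [374. -68.  -2.] [[264. 254.]]
top spanner 0.53 [419. 115.  17.] [[208. 240.]]
top lean it knows: bolt, bottle, corner, cutters, foot, post, screwdriver, spanner, spool, square, square_grip, tape
side square 0.95 [ 455. -138.    2.] [[286. 183.]]
side square 0.77 [ 640. -174.   -1.] [[233. 170.]]
side square 0.64 [ 396. -455.    1.] [[314. 141.]]
side square_grip 0.97 [ 567. -227.   19.] [[258. 160.]]
side square_grip 0.9 [ 427. -229.   24.] [[299. 163.]]
side square_grip 0.78 [ 388. -355.   20.] [[314. 148.]]
side square_grip 0.58 [ 237. -253.   21.] [[357. 168.]]
side corner 0.95 [527. 230.  29.] [[232. 252.]]
side post 0.94 [528. 253.  64.] [[228. 248.]]
side post 0.29 [639. 444.   2.] [[148. 327.]]
side bolt 0.59 [419. 112.  17.] [[285. 231.]]
side foot 0.82 [512. 199.   2.] [[241. 253.]]
side spanner 0.86 [377. -73.   2.] [[308. 198.]]
side spanner 0.16 [ 769. -252.   -4.] [[205. 155.]]
side lean it knows: bolt, bottle, corner, cutters, foot, post, screwdriver, spanner, spool, square, square_grip, tape
```

View pics/z0.png

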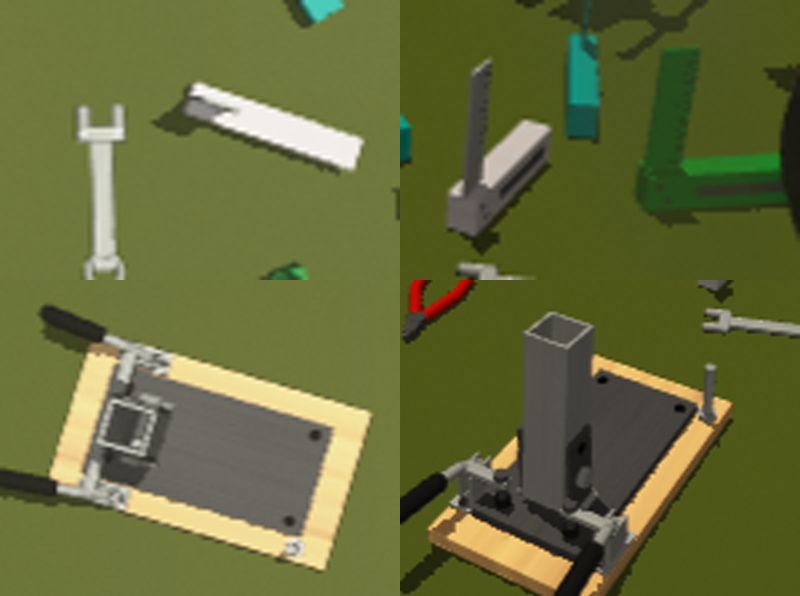

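The real square is the grey one: top (308,237), side (290,160). Its blade is at the left (heel) end. The look-alikes are turquoise at top (310,190) and (370,253), and green at (320,293). The crop confirms an aluminium stock with a steel blade. I'll hover over it next.

>>> {"name": "servo_tool", "arguments": {"series": [[1, 0, 0, 0, -0.11], [1, 0, 0, 0, -0.11], [1, 0, 0, 0, -0.11], [1, 0, 0, 0, -0.11], [1, 0, 0, 0, -0.11], [1, 0.78, 0.34, 0, 0], [1, 0.78, 0.34, 0, 0], [1, 0.78, 0.34, 0, 0], [1, 0.78, 0.34, 0, 0], [1, 0.78, 0.34, 0, 0], [1, 0.78, 0.34, 0, 0], [1, 0.78, 0.34, 0, 0], [1, 0.78, 0.34, 0, 0], [1, 0, 0, 0, 0], [1, 0, 0, 0, 0]]}}

```text
time: 2.72
tool_pos: [427.9, -227.9, 226.7]
tcp_rot: [-3.141, 0.0, 1.263]
contact_force: [1.0, -0.2, -0.5]
grip_width: 92.0
```

```bash
python3 - <<'E'
from h import *
for n in("wrist","side"):
    m=bot.camera_model(n);im=bot.capture(n)
    cv2.imwrite(f"pics/{n}1.png",im[:,:,::-1])
    if n=="side": crop(im,230,60,400,210,4,"pics/side1z.png")
    for l in("square","square_grip"):
            for q in bot.pinpoint(n,l)[:3]:
                p=w(m,q["point"]);print(n,l,round(q["p"],2),p.round(1),proj(m,p).round(0))
E
```

```text
wrist square 0.97 [ 462.7 -139.6    1.9] [[258.  85.]]
wrist square 0.88 [ 398.3 -452.3    1.1] [[278. 301.]]
wrist square 0.65 [ 645.4 -171.7    1.3] [[410.  64.]]
wrist square_grip 0.7 [ 239.2 -251.5   22.1] [[124. 222.]]
wrist square_grip 0.67 [ 390.6 -356.9   23.5] [[255. 259.]]
wrist square_grip 0.59 [ 430.7 -224.9   16.6] [[254. 160.]]
side square 0.85 [ 456.9 -136.9    2.4] [[285. 182.]]
side square 0.84 [ 324.5 -214.6   -1.2] [[329. 176.]]
side square 0.69 [ 641.7 -176.5   -2. ] [[233. 170.]]
side square_grip 0.91 [ 234.8 -253.1   21.4] [[358. 168.]]
side square_grip 0.9 [ 566.2 -226.    20.3] [[258. 160.]]
side square_grip 0.52 [ 387.7 -356.2   21.9] [[314. 148.]]
```

View pics/wrist1.png

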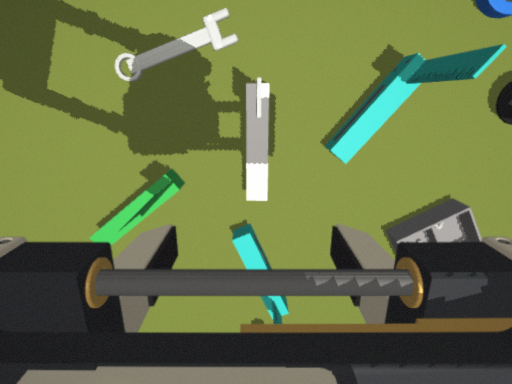

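View pics/side1z.png

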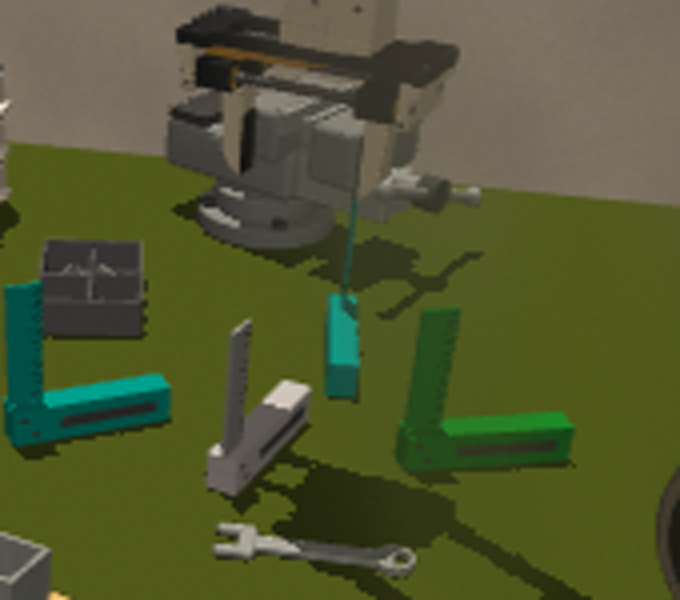

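```bash
python3 - <<'E'
from h import *
m=bot.camera_model("wrist");im=bot.capture("wrist")
crop(im,220,65,300,215,4,"pics/w2.png")
cam=m["world_from_camera"][:3,3];print(cam)
# model fit: project hypothesized edges
for yaw in (71.5,72.4,73.3):
  y=np.radians(yaw);X=np.array([np.cos(y),np.sin(y),0]);Y=np.array([-X[1],X[0],0])
  h=np.array([457,-138,0])
  print(yaw,proj(m,[h+13*Y+[0,0,32],h-13*Y+[0,0,32],h-140*X+13*Y+[0,0,32],h-140*X-13*Y+[0,0,32]]).round(1).tolist())
E
```

```text
[ 453.5553594  -149.98285578  384.69249265]
71.5 [[241.4, 83.6], [264.4, 83.9], [241.3, 200.3], [261.7, 200.5]]
72.4 [[241.4, 83.8], [264.4, 83.7], [243.0, 200.4], [263.4, 200.4]]
73.3 [[241.4, 84.0], [264.4, 83.5], [244.7, 200.6], [265.2, 200.2]]
```

View pics/w2.png

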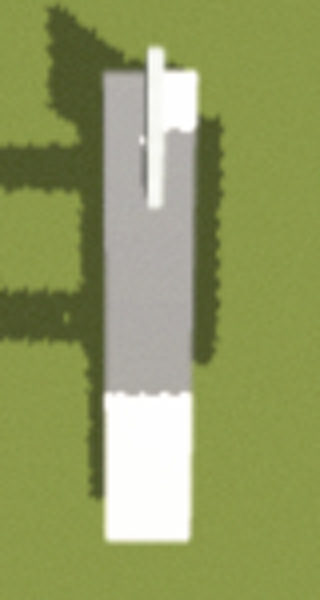

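```bash
python3 - <<'E'
from h import *
m=bot.camera_model("wrist")
C=back(m,np.array([[245.8,82.8],[269.2,82.6],[246.1,200.3],[267.4,200.2]])-0.5,32)
print(C.round(1)); a=(C[0]+C[1])/2;b=(C[2]+C[3])/2
d=a-b;L=np.hypot(*d[:2]);print("len",L,"yaw",np.degrees(np.arctan2(d[1],d[0])),np.radians(72)); 
for i,j in((2,0),(3,1)):
  e=C[j]-C[i];print(np.degrees(np.arctan2(e[1],e[0])))
X=d/L;g=a-95*X;print("heel",a,"grip",g)
o=bot.get_obs();R=Ro.from_euler("xyz",o["tcp_rot"]).as_matrix();print(o["tool_pos"],R.T@(g-o["tool_pos"]))
E
```

```text
[[ 449.4 -133.8   32. ]
 [ 474.6 -141.6   32. ]
 [ 405.8 -267.6   32. ]
 [ 431.6 -275.7   32. ]]
len 140.74853061230803 yaw 72.10128000951016 1.2566370614359172
71.96104212121679
72.24142536906236
heel [ 461.9638045  -137.70590654   32.        ] grip [ 432.76694542 -228.1080272    32.        ]
[ 427.77300671 -228.26517414  226.75359083] [  1.69237902   4.68646084 194.75394271]
```

>>> {"name": "servo_tool", "arguments": {"series": [[1, 0.034, 0.094, 0, 0.003], [1, 0, 0, 0.8, 0], [1, 0, 0, 0.8, 0], [1, 0, 0, 0.8, 0], [1, 0, 0, 0.8, 0], [1, 0, 0, 0.6, 0], [1, 0, 0, 0.4, 0], [1, 0, 0, 0.2, 0], [1, 0, 0, 0, 0], [1, 0, 0, 0, 0]]}}

```text
time: 4.32
tool_pos: [433.7, -227.9, 7.5]
tcp_rot: [3.14, 0.001, 1.258]
contact_force: [0.2, 0.0, 0.0]
grip_width: 91.9
```

```bash
python3 - <<'E'
from h import *
im=bot.capture("wrist");cv2.imwrite("pics/w3.png",im[:,:,::-1])
im=bot.capture("side");crop(im,230,60,400,210,4,"pics/s3.png");o=bot.get_obs();print(o["tool_pos"],o["contact_force"])
E
```

```text
[ 433.62248998 -227.93758571    7.57415633] [-0.27631223  0.2039241   0.38977665]
```

View pics/w3.png

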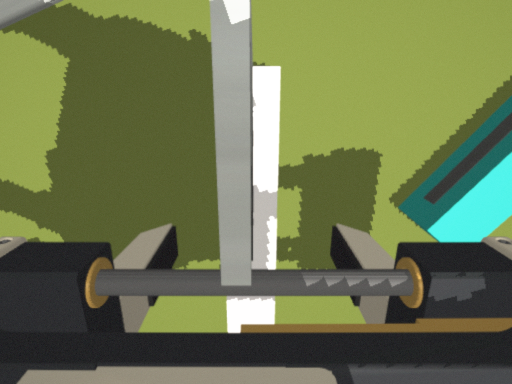

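View pics/s3.png

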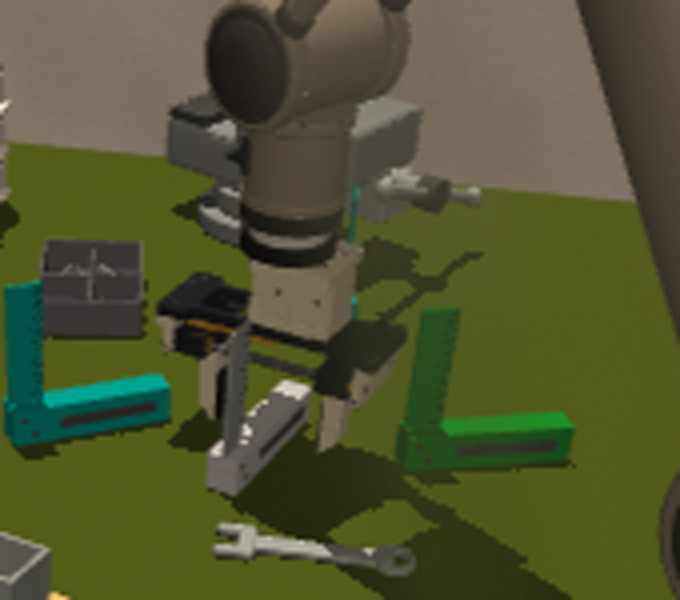

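The open jaws straddle the stock: stock at x 228–275, fingers at 178 and 332 in the wrist view. I'll lower slightly and close.

>>> {"name": "servo_tool", "arguments": {"series": [[1, 0, 0, 0.07, 0], [0.5, 0, 0, 0, 0], [0.35, 0, 0, 0, 0], [0.3, 0, 0, 0, 0], [0.2, 0, 0, 0, 0], [0.1, 0, 0, 0, 0], [0, 0, 0, 0, 0], [0, 0, 0, 0, 0], [0, 0, 0, 0, 0], [0, 0, 0, 0, 0], [0, 0, 0, 0, 0]]}}

```text
time: 5.8
tool_pos: [432.8, -227.4, 3.2]
tcp_rot: [-3.141, -0.0, 1.258]
contact_force: [-1.7, 0.6, 2.3]
grip_width: 25.8
```

>>> {"name": "servo_tool", "arguments": {"series": [[0, 0, 0, -0.1, 0], [0, 0, 0, -0.3, 0], [0, 0, 0, -0.6, 0], [0, 0, 0, -0.6, 0], [0, 0, 0, -0.4, 0], [0, 0, 0, 0, 0], [0, 0, 0, 0, 0]]}}

```text
time: 6.68
tool_pos: [432.7, -227.2, 102.8]
tcp_rot: [-3.141, -0.0, 1.258]
contact_force: [-0.2, -0.8, -4.8]
grip_width: 25.5
```

```bash
python3 - <<'E'
from h import *
im=bot.capture("wrist");cv2.imwrite("pics/w4.png",im[:,:,::-1])
im=bot.capture("side");crop(im,230,60,400,210,4,"pics/s4.png");o=bot.get_obs();print(o["tool_pos"],o["contact_force"],o["moment"])
E
```

```text
[ 432.52279304 -227.14698309  102.33109045] [-0.13750016  0.08982369 -4.26284296] [-0.14999325 -0.03210467 -0.05932081]
```

View pics/w4.png

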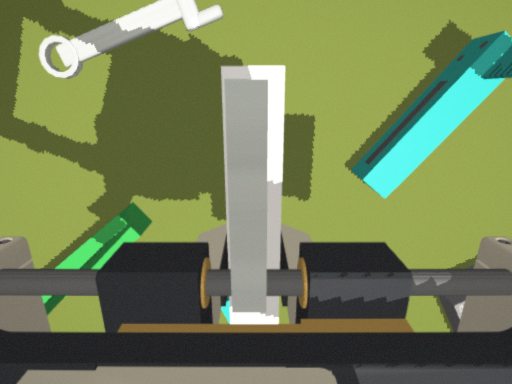

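View pics/s4.png

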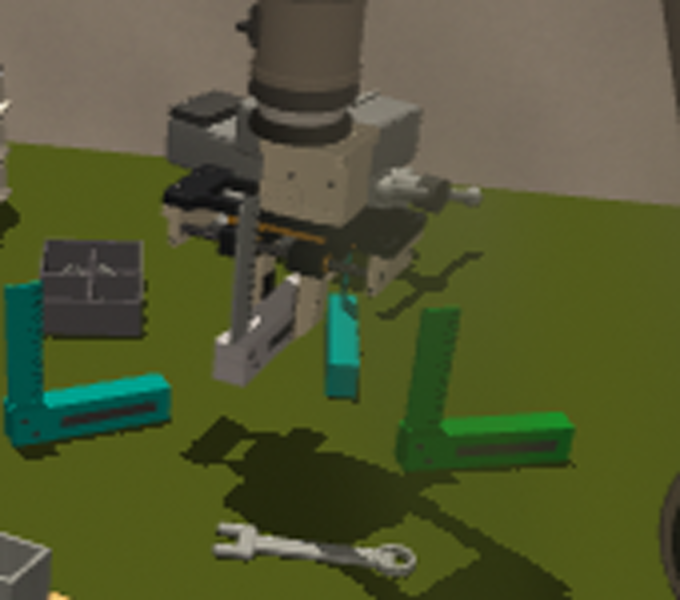

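```bash
cat >> h.py <<'E'
BOX=lambda x0,x1,y0,y1,z0,z1: np.array([[x,y,z] for x in(x0,x1) for y in(y0,y1) for z in(z0,z1)],float)
ED=[(0,1),(2,3),(4,5),(6,7),(0,2),(1,3),(4,6),(5,7),(0,4),(1,5),(2,6),(3,7)]
def drawbox(img,m,P,k,x0,y0,col):
    q=(proj(m,P)-[x0,y0]+0.5)*k
    for i,j in ED: cv2.line(img,tuple(int(v) for v in q[i]),tuple(int(v) for v in q[j]),col,1)
def sq(img,m,heel,R,k,x0,y0):
    for B,c in((BOX(-140,0,-13,13,0,32),(0,0,255)),(BOX(-30,0,-1.5,1.5,32,140),(255,255,0))):
        drawbox(img,m,heel+B@R.T,k,x0,y0,c)
def heel_from_tcp(o,dz=3.2,dx=95,dy=0):
    y=o["tcp_rot"][2];X=np.array([np.cos(y),np.sin(y),0]);Y=np.array([-X[1],X[0],0])
    return o["tool_pos"]+dx*X+dy*Y-[0,0,dz],np.c_[X,Y,[0,0,1]]
E
python3 - <<'E'
from h import *
o=bot.get_obs();h,R=heel_from_tcp(o);print(h)
ms=bot.camera_model("side");img=cv2.imread("pics/s4.png");sq(img,ms,h,R,4,230,60)
mw=bot.camera_model("wrist");iw=cv2.imread("pics/w4.png");sq(iw,mw,h,R,1,0,0)
cv2.imwrite("pics/ov.png",np.hstack([cv2.resize(img[80:480,120:520],(384,384)),iw[:, 100:500]]))
E
```

```text
[ 461.75894144 -136.75756099   99.13109045]
```

View pics/ov.png

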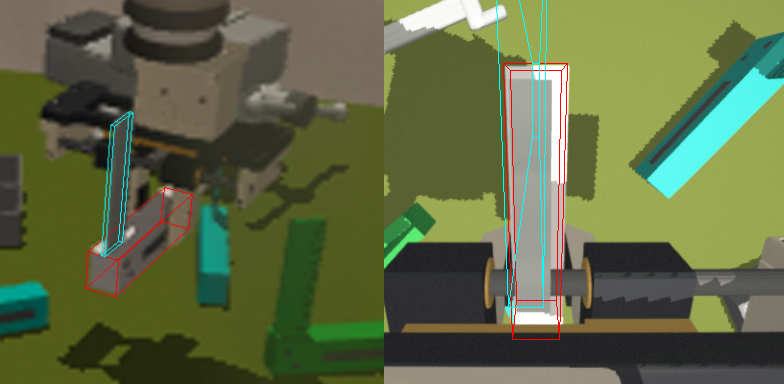

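```bash
python3 - <<'E'
from h import *
m=bot.camera_model("top");im=bot.capture("top")
r=bot.outline_of("top","foot")
mk=r[0]["mask"].astype(np.uint8);print(r[0]["p"],mk.sum())
hsv=cv2.cvtColor(im,cv2.COLOR_RGB2HSV)
wood=((hsv[...,0]>12)&(hsv[...,0]<28)&(hsv[...,1]>60)&(hsv[...,2]>150)).astype(np.uint8);wood[:, :130]=0;wood[:,240:]=0;wood[:170]=0;wood[250:]=0
ys,xs=np.nonzero(wood);P=back(m,np.c_[xs,ys],18)[:,:2]
rect=cv2.minAreaRect(P.astype(np.float32));print(rect,len(P))
bx=cv2.boxPoints(rect);print(bx)
cv2.imwrite("pics/wood.png",cv2.resize(np.hstack([wood[165:255,125:245]*255,cv2.cvtColor(im,cv2.COLOR_RGB2GRAY)[165:255,125:245]]),None,fx=3.3,fy=3.3,interpolation=0))
E
```

```text
0.96 4555
((510.9482421875, 199.7983856201172), (281.50799560546875, 159.6208038330078), 74.58747863769531) 1688
[[396.60028   85.31723 ]
 [550.4807    42.895325]
 [625.2962   314.27954 ]
 [471.41577  356.70145 ]]
```

View pics/wood.png

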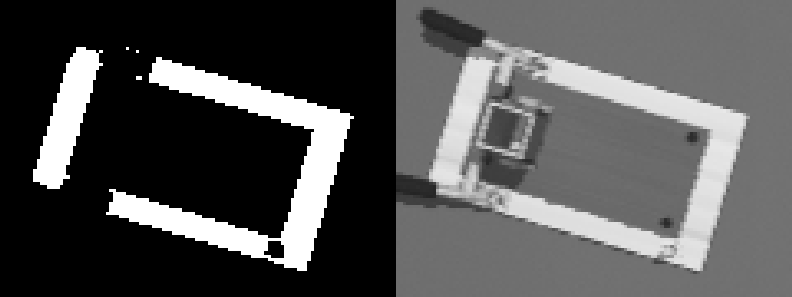

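>>> {"name": "servo_tool", "arguments": {"series": [[0, 0, 0, -0.6, -0.028], [0, 0, 0, -0.8, 0], [0, 0, 0, -0.8, 0], [0, 0, 0, -0.6, 0], [0, 0, 0, -0.3, 0], [0, 0.4, -0.05, 0, 0], [0, 0.79, -0.1, 0, 0], [0, 0.79, -0.1, 0, 0], [0, 0.79, -0.1, 0, 0], [0, 0.79, -0.1, 0, 0], [0, 0.79, -0.1, 0, 0], [0, 0.79, -0.1, 0, 0], [0, 0.79, -0.1, 0, 0], [0, 0.4, -0.05, 0, 0], [0, 0, 0, 0, 0], [0, 0, 0, 0, 0], [0, 0, 0, 0, 0]]}}

```text
time: 9.0
tool_pos: [478.3, 87.6, 257.9]
tcp_rot: [-3.141, 0.0, 1.301]
contact_force: [0.2, 0.2, -4.3]
grip_width: 25.3
```

```bash
python3 - <<'E'
from h import *
o=bot.get_obs();print(o["tool_pos"],o["tcp_rot"],o["contact_force"],o["joint_positions"])
m=bot.camera_model("wrist");im=bot.capture("wrist");img=im[:,:,::-1].copy()
y=np.radians(74.59);X=np.array([np.cos(y),np.sin(y),0]);R=np.c_[X,[-X[1],X[0],0],[0,0,1]]
F=np.array([511,199.8,0])
cv2.imwrite("pics/w5.png",img)
drawbox(img,m,F+BOX(-140,140,-80,80,0,18)@R.T,1,0,0,(0,0,255))
drawbox(img,m,F+BOX(-110,110,-55,55,18,28)@R.T,1,0,0,(255,255,0))
h,Rs=heel_from_tcp(o);sq(img,m,h,Rs,1,0,0)
cv2.imwrite("pics/w5o.png",img)
E
```

```text
[478.27852794  87.58553972 257.8967294 ] [-3.14099312e+00  4.57282507e-04  1.30095182e+00] [ 0.19190636  0.17720307 -4.27273879] [ 2.35144507e-02  2.46818071e-01  1.57064853e+00 -2.72582894e-04
  1.32483222e+00  2.93425556e-01]
```

View pics/w5.png

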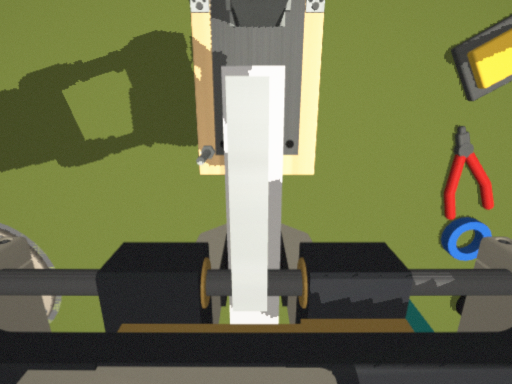

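View pics/w5o.png

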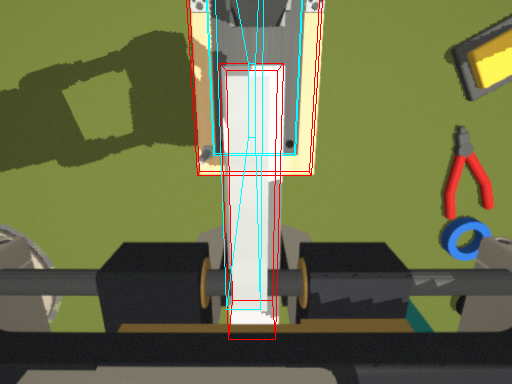

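```bash
python3 - <<'E'
from h import *
a=cv2.imread("pics/w5.png");b=cv2.imread("pics/w5o.png")
A=cv2.resize(a[0:190,180:340],None,fx=2.4,fy=3,interpolation=2);B=cv2.resize(b[0:190,180:340],None,fx=2.4,fy=3,interpolation=2)
cv2.imwrite("pics/z5.png",np.hstack([A,B]))
hsv=cv2.cvtColor(a,cv2.COLOR_BGR2HSV)
print(hsv[100,185:330:4].tolist())
E
```

```text
[[35, 138, 76], [37, 134, 78], [35, 123, 81], [18, 111, 180], [17, 109, 189], [17, 111, 186], [18, 111, 184], [18, 95, 147], [60, 4, 67], [12, 16, 78], [26, 10, 173], [30, 8, 238], [34, 7, 239], [38, 9, 239], [34, 9, 239], [35, 6, 240], [30, 7, 239], [35, 6, 240], [34, 8, 241], [34, 7, 240], [39, 7, 241], [30, 3, 250], [30, 1, 253], [30, 1, 253], [30, 2, 253], [11, 15, 133], [26, 14, 126], [26, 14, 131], [30, 14, 126], [25, 75, 252], [27, 65, 254], [27, 59, 254], [28, 58, 254], [28, 63, 253], [35, 136, 141], [35, 134, 139], [35, 130, 143]]
```

View pics/z5.png

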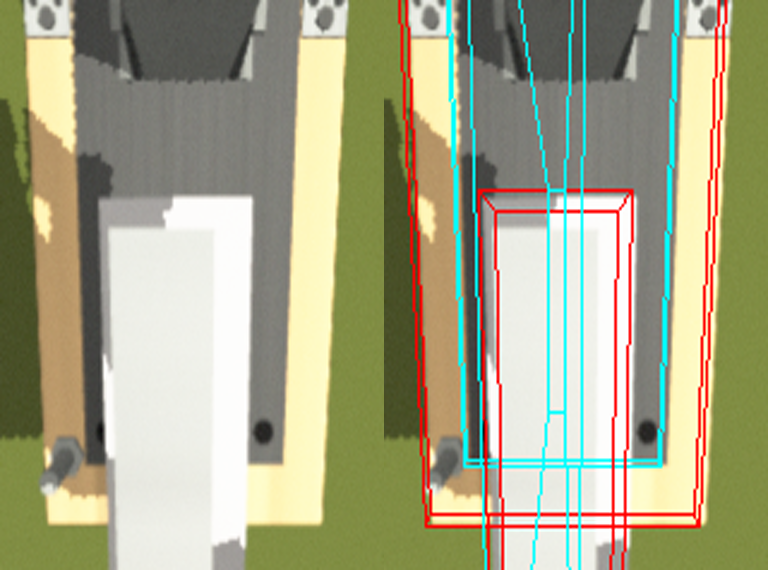

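```bash
cat > fit.py <<'E'
from h import *
a=cv2.imread("pics/w5.png");hsv=cv2.cvtColor(a,cv2.COLOR_BGR2HSV).astype(int)
wood=(hsv[...,0]<31)&(hsv[...,1]>45)&(hsv[...,2]>120)
L=[];Rr=[];PR=[]
for r in range(15,165):
    xs=np.nonzero(wood[r,180:340])[0]+180
    if len(xs):
        if r<35 or 85<r<145: L.append((xs.min()-.5,r))
        Rr.append((xs.max()+.5,r))
        ys=[x for x in xs if x>285]
        if ys: PR.append((min(ys)-.5,r))
N=[]
for c in list(range(205,223))+list(range(288,312)):
    rs=np.nonzero(wood[150:190,c])[0]
    if len(rs): N.append((c,rs.max()+150.5))
def ln(P):
    P=np.array(P,float);vx,vy,x,y=cv2.fitLine(P.astype(np.float32),cv2.DIST_HUBER,0,.01,.01).ravel();return (x,y),(vx,vy)
m=bot.camera_model("wrist")
o=bot.get_obs();yw=o["tcp_rot"][2]
for nm,P,z in(("L",L,18),("R",Rr,18),("plateR",PR,28),("near",N,18)):
    (x,y),(vx,vy)=ln(P);W=back(m,[[x-60*vx,y-60*vy],[x+60*vx,y+60*vy]],z);d=W[1]-W[0]
    print(nm,len(P),(x,y),W.mean(0).round(1),"ang",np.degrees(np.arctan2(d[1],d[0]))%180)
print("tool yaw",np.degrees(yw))
# stock in hand: edges
for r in (72,80,120,160,200,220):
    print(r,[int(c) for c in np.nonzero(np.abs(np.diff(a[r,205:300].astype(int).sum(1)))>60)[0]+205])
h,Rs=heel_from_tcp(o)
print(proj(m,h+BOX(-140,0,-13,13,0,32)@Rs.T).round(1).tolist())
E
python3 fit.py
```

```text
L 79 (np.float32(194.48734), np.float32(92.08861)) [428.3 186.8  18. ] ang 74.85166057143815
R 150 (np.float32(319.55554), np.float32(89.46821)) [583.9 147.1  18. ] ang 74.61519403421273
plateR 150 (np.float32(300.5), np.float32(80.9)) [561.  163.9  28. ] ang 74.33031562488189
near 42 (np.float32(264.6), np.float32(175.2)) [488.  60.  18.] ang 164.0369371429702
tool yaw 74.53227221552224
72 [211, 212, 220, 221, 247, 284, 285]
80 [211, 212, 220, 221, 224, 225, 283, 284, 285]
120 [213, 214, 221, 222, 223, 224, 225, 226, 282, 283, 284, 298]
160 [227]
200 [225, 228, 267, 268, 281]
220 [225, 228, 229, 267, 280]
[[272.0, 300.1], [275.5, 338.6], [232.2, 300.1], [228.2, 338.6], [277.2, 69.6], [283.3, 63.1], [226.2, 69.6], [219.2, 63.1]]
```

>>> {"name": "servo_tool", "arguments": {"series": [[0, 0.5, 0.06, 0, -0.001], [0, 0, 0, 0.5, 0], [0, 0, 0, 0.8, 0], [0, 0, 0, 0.8, 0], [0, 0, 0, 0.8, 0], [0, 0, 0, 0.8, 0], [0, 0, 0, 0.4, 0], [0, 0, 0, 0.2, 0], [0, 0, 0, 0, 0], [0, 0, 0, 0, 0]]}}

```text
time: 10.3
tool_pos: [489.0, 111.4, 44.2]
tcp_rot: [3.14, -0.001, 1.303]
contact_force: [0.4, 0.2, -4.6]
grip_width: 25.8
```

```bash
cat > look.py <<'E'
from h import *
import sys
t=sys.argv[1]
o=bot.get_obs();print(o["time"],o["tool_pos"].round(2),o["tcp_rot"].round(4),o["contact_force"].round(1),o["moment"].round(2))
y=np.radians(74.6);X=np.array([np.cos(y),np.sin(y),0]);R=np.c_[X,[-X[1],X[0],0],[0,0,1]]
F=np.array([511,199.8,0]);C=F+R@[40,0,28]
print("TCP in corner frame",(R.T@(o["tool_pos"]-C)).round(2))
for n,(x0,y0,x1,y1) in(("side",(185,170,310,300)),("top",(125,165,245,255)),("wrist",(100,0,420,384))):
    m=bot.camera_model(n);im=bot.capture(n)
    k=dict(side=4,top=4,wrist=1.5)[n]
    g=cv2.resize(im[y0:y1,x0:x1,::-1],None,fx=k,fy=k,interpolation=cv2.INTER_CUBIC)
    cv2.imwrite(f"pics/{n}_{t}.png",g)
    if n!="wrist":
        h,Rs=heel_from_tcp(o);sq(g,m,h,Rs,k,x0,y0)
        drawbox(g,m,C+BOX(0,40,-20,20,5,170)@R.T,k,x0,y0,(0,255,0))
        cv2.imwrite(f"pics/{n}_{t}o.png",g)
E
python3 look.py 6
```

```text
10.3 [488.97 111.43  44.18] [ 3.1396e+00 -6.0000e-04  1.3033e+00] [ 0.4  0.2 -4.6] [-0.15 -0.01  0.01]
TCP in corner frame [-131.05   -2.23   16.18]
```

View pics/side_6.png

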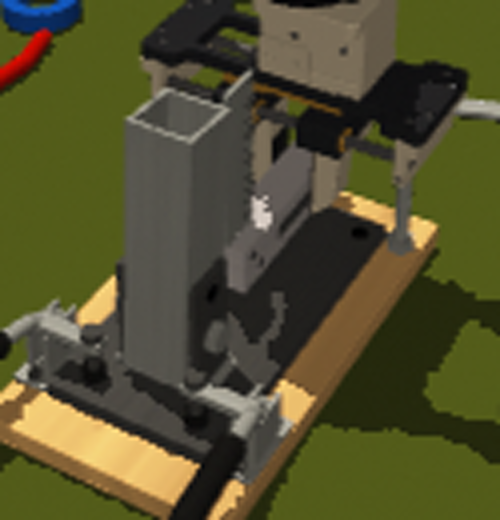

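View pics/side_6o.png

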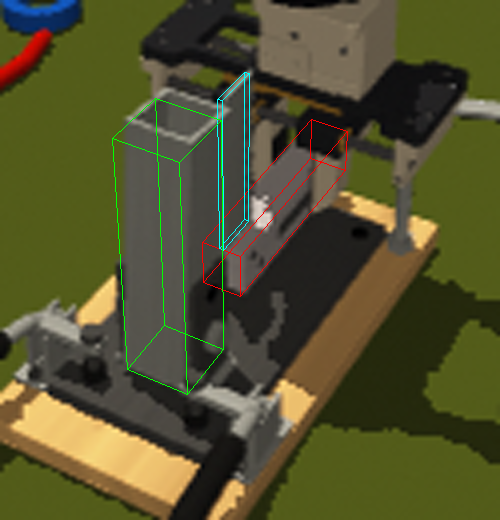

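View pics/wrist_6.png

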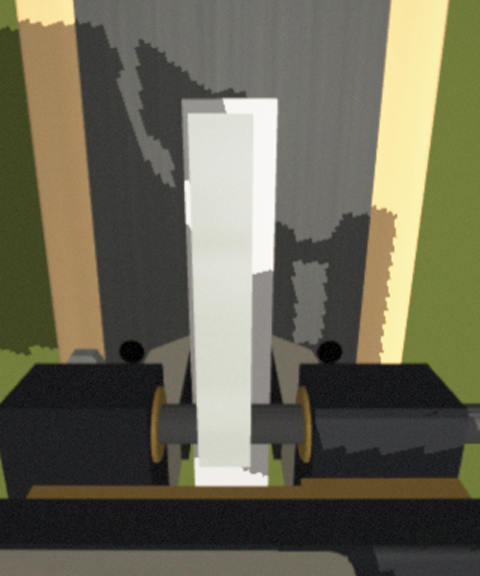

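View pics/top_6o.png

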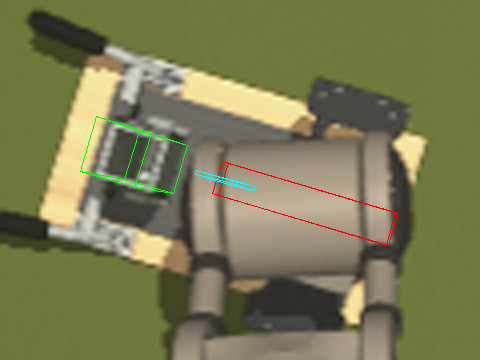

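>>> {"name": "servo_tool", "arguments": {"series": [[0, 0, 0.016, 0.1, 0], [0, 0, 0, 0.1, 0], [0, 0, 0, 0, 0], [0, 0, 0, 0, 0]]}}

```text
time: 10.95
tool_pos: [488.8, 111.3, 33.1]
tcp_rot: [-3.141, 0.0, 1.304]
contact_force: [-0.4, 0.1, -5.6]
grip_width: 25.8
```

>>> {"name": "servo_tool", "arguments": {"series": [[0, 0, 0, 0.04, 0], [0, 0, 0, 0, 0], [0, 0, 0, 0, 0]]}}

```text
time: 11.32
tool_pos: [489.1, 111.3, 31.3]
tcp_rot: [3.141, -0.0, 1.303]
contact_force: [0.9, -0.2, -3.9]
grip_width: 25.9
```

>>> {"name": "servo_tool", "arguments": {"series": [[0, 0, 0, 0.03, 0], [0, 0, 0, 0, 0], [0, 0, 0, 0, 0]]}}

```text
time: 11.7
tool_pos: [489.1, 111.3, 31.2]
tcp_rot: [3.14, -0.0, 1.304]
contact_force: [-3.2, -1.5, 12.6]
grip_width: 25.7
```

>>> {"name": "servo_tool", "arguments": {"series": [[0, 0.08, 0, -0.006, 0], [0, 0.08, 0, 0, 0], [0, 0.08, 0, 0, 0], [0, 0.08, 0, 0, 0], [0, 0.08, 0, 0, 0], [0, 0, 0, 0, 0]]}}

```text
time: 12.45
tool_pos: [495.0, 130.0, 31.2]
tcp_rot: [3.139, 0.0, 1.304]
contact_force: [-1.6, -4.0, 7.8]
grip_width: 25.7
```

```bash
python3 look.py 7
```

```text
12.45 [494.95 129.96  31.2 ] [3.1394e+00 4.0000e-04 1.3040e+00] [-1.6 -4.   7.8] [-0.64  0.29  0.03]
TCP in corner frame [-111.59   -3.07    3.2 ]
```

View pics/side_7.png

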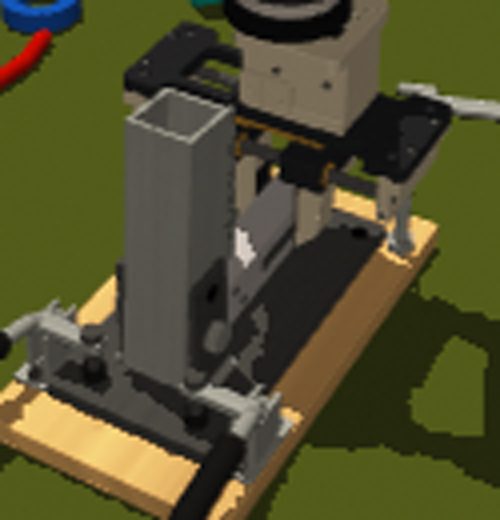

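View pics/wrist_7.png

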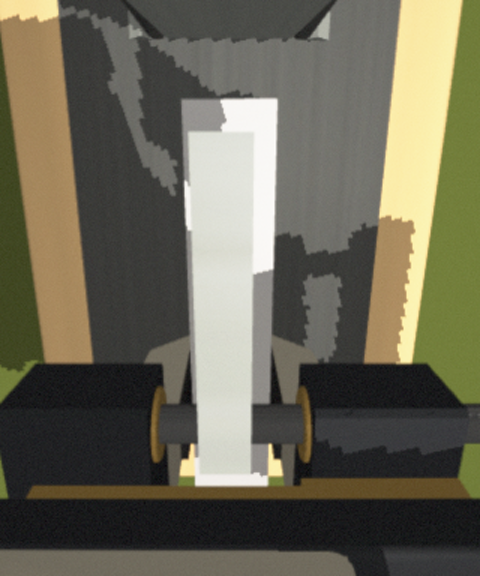

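>>> {"name": "servo_tool", "arguments": {"series": [[0, 0.06, 0, 0, 0], [0, 0.06, 0, 0, 0], [0, 0.06, 0, 0, 0], [0, 0.06, 0, 0, 0], [0, 0, 0, 0, 0]]}}

```text
time: 13.22
tool_pos: [497.9, 141.2, 31.2]
tcp_rot: [3.14, 0.001, 1.304]
contact_force: [-1.9, -6.9, 8.7]
grip_width: 25.6
```

```bash
python3 look.py 8
```

```text
13.225 [497.92 141.17  31.2 ] [3.1398e+00 1.0000e-03 1.3040e+00] [-1.9 -6.9  8.7] [-0.92  0.33  0.04]
TCP in corner frame [-100.     -2.96    3.2 ]
```

View pics/side_8.png

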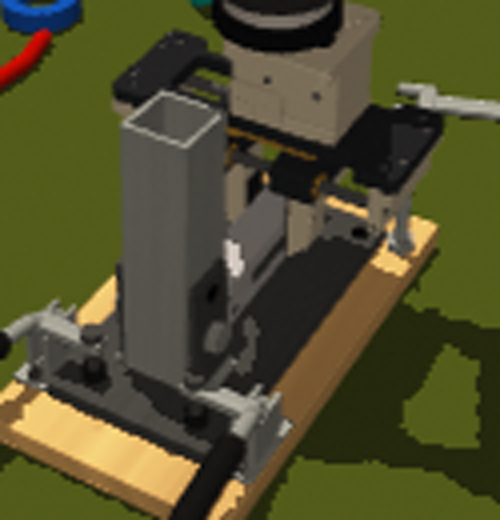

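View pics/wrist_8.png

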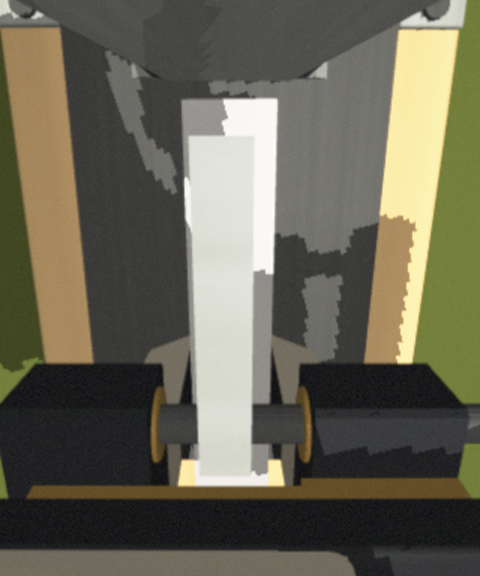

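>>> {"name": "servo_tool", "arguments": {"series": [[0, 0.02, 0, 0, 0], [0, 0.02, 0, 0, 0], [0, 0.02, 0, 0, 0], [0, 0, 0, 0, 0]]}}

```text
time: 13.88
tool_pos: [498.6, 143.8, 31.2]
tcp_rot: [3.14, 0.001, 1.304]
contact_force: [-2.7, -8.6, 9.2]
grip_width: 26.0
```

>>> {"name": "servo_tool", "arguments": {"series": [[0, 0.02, 0, 0, 0], [0, 0, 0, 0, 0]]}}

```text
time: 14.12
tool_pos: [498.9, 144.7, 31.2]
tcp_rot: [3.14, 0.001, 1.304]
contact_force: [-3.1, -8.4, 9.2]
grip_width: 25.8
```

>>> {"name": "servo_tool", "arguments": {"series": [[0, 0.02, 0, 0, 0], [0, 0, 0, 0, 0]]}}

```text
time: 14.38
tool_pos: [499.1, 145.7, 31.2]
tcp_rot: [3.14, 0.001, 1.304]
contact_force: [-2.0, -7.9, 8.5]
grip_width: 25.8
```

>>> {"name": "servo_tool", "arguments": {"series": [[0, 0.015, 0, 0, 0], [0, 0, 0, 0, 0]]}}

```text
time: 14.62
tool_pos: [499.3, 146.4, 31.2]
tcp_rot: [3.14, 0.001, 1.304]
contact_force: [-1.5, -9.3, 8.4]
grip_width: 26.0
```

>>> {"name": "servo_tool", "arguments": {"series": [[0, 0.015, 0, 0, 0], [0, 0, 0, 0, 0]]}}

```text
time: 14.88
tool_pos: [499.5, 147.1, 31.2]
tcp_rot: [3.14, 0.001, 1.304]
contact_force: [-2.0, -9.4, 8.8]
grip_width: 26.1
```

>>> {"name": "servo_tool", "arguments": {"series": [[0, 0.015, 0, 0, 0], [0, 0, 0, 0, 0]]}}

```text
time: 15.12
tool_pos: [499.5, 147.1, 31.2]
tcp_rot: [3.14, 0.003, 1.304]
contact_force: [-2.8, -11.9, 9.7]
grip_width: 25.5
```

```bash
python3 look.py 9
```

```text
15.125 [499.49 147.14  31.19] [3.1403e+00 2.6000e-03 1.3042e+00] [ -2.8 -11.9   9.7] [-1.75  0.45  0.04]
TCP in corner frame [-93.82  -2.89   3.19]
```

View pics/side_9.png

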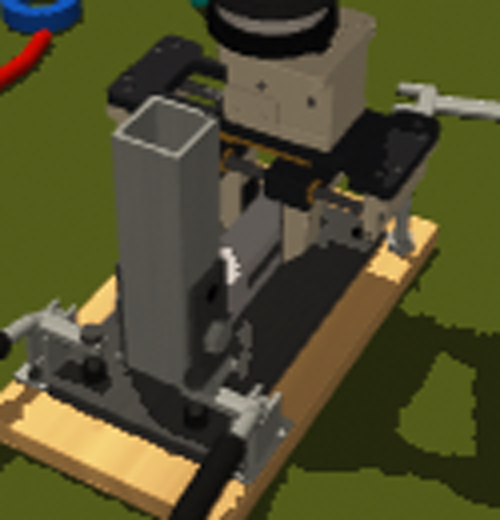

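View pics/wrist_9.png

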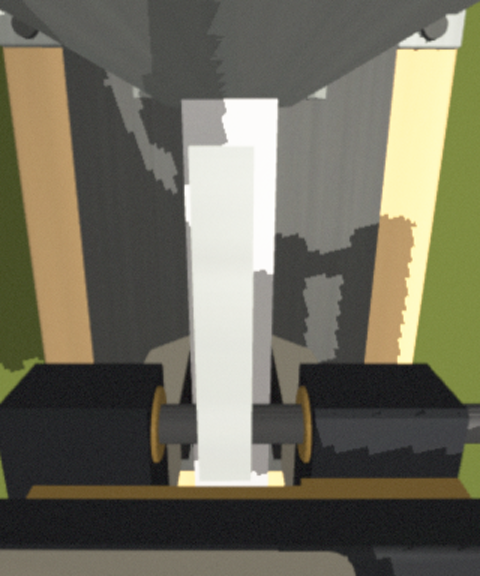

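View pics/side_9o.png

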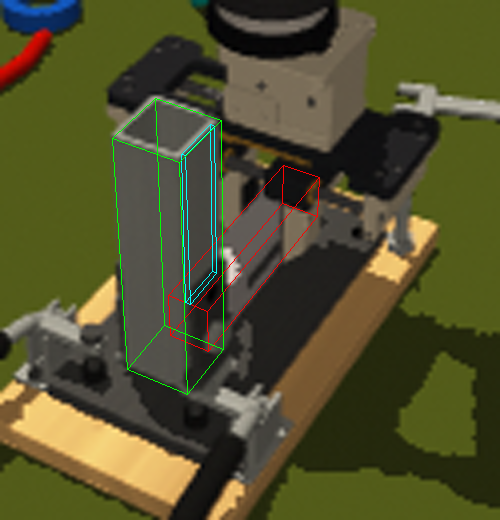

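>>> {"name": "servo_tool", "arguments": {"series": [[0, 0, 0, 0.01, 0], [0, 0, 0, 0.01, 0], [0, 0, 0, 0, 0]]}}

```text
time: 15.65
tool_pos: [499.5, 147.1, 31.2]
tcp_rot: [3.14, 0.002, 1.304]
contact_force: [-6.2, -12.6, 18.9]
grip_width: 25.7
```

```bash
python3 look.py 10; cat > tilt.py <<'E'
from h import *
import sys
# detect post's two outer silhouettes + front vertical edge in side crop via averaged column gradients
def tilt(fn):
    g=cv2.cvtColor(cv2.imread(fn),cv2.COLOR_BGR2GRAY)
    lsd=cv2.createLineSegmentDetector().detect(g)[0][:,0]
    return [(l.round(1).tolist(),round(float(np.hypot(l[2]-l[0],l[3]-l[1])),0)) for l in lsd if abs(l[2]-l[0])<.3*abs(l[3]-l[1]) and np.hypot(l[2]-l[0],l[3]-l[1])>90 and l[0]<240 and l[0]>100]
for t in sys.argv[1:]: print(t,tilt(f"pics/side_{t}.png"))
m=bot.camera_model("side")
y=np.radians(74.6);X=np.array([np.cos(y),np.sin(y),0]);R=np.c_[X,[-X[1],X[0],0],[0,0,1]]
C=np.array([511,199.8,0])+R@[40,0,28]
for x,yy in((0,20),(40,20),(40,-20),(0,-20)):
    print(x,yy,((proj(m,[C+R@[x,yy,60],C+R@[x,yy,170]])-[185,170]+.5)*4).round(1).tolist())
E
python3 tilt.py 6 9 10
```

```text
15.65 [499.53 147.12  31.17] [3.1399e+00 2.4000e-03 1.3041e+00] [ -6.2 -12.6  18.9] [-1.82  0.96  0.02]
TCP in corner frame [-93.84  -2.93   3.17]
6 []
9 []
10 []
0 20 [[222.7, 279.6], [221.0, 120.9]]
40 20 [[184.9, 323.8], [179.9, 162.6]]
40 -20 [[122.8, 298.3], [112.5, 138.4]]
0 -20 [[162.0, 255.8], [155.3, 98.4]]
```

View pics/wrist_10.png

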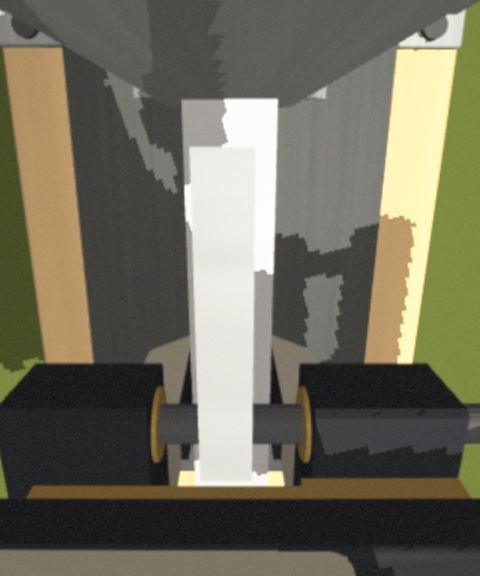

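```bash
cat > tilt2.py <<'E'
from h import *
import sys
m=bot.camera_model("side")
y=np.radians(74.6);X=np.array([np.cos(y),np.sin(y),0]);R=np.c_[X,[-X[1],X[0],0],[0,0,1]]
C=np.array([511,199.8,0])+R@[40,0,28]
def edges(g):
    out=[]
    for (x,yy) in((40,-20),(40,20),(0,20)):
        zs=np.linspace(75,158,60);B=proj(m,[C+R@[x,yy,z] for z in zs])
        pts=[]
        for (u,v),z in zip(B,zs):
            us=np.arange(u-4,u+6.01,.1) if True else 0
            r=cv2.remap(g,us.astype(np.float32)[None],np.full((1,len(us)),v,np.float32),cv2.INTER_CUBIC)[0]
            d=np.abs(np.gradient(cv2.GaussianBlur(r[None],(0,0),5)[0]));d[:5]=0;d[-5:]=0
            wgt=np.where(d>.6*d.max(),d,0);pts.append((wgt*us).sum()/wgt.sum()-u)
        pts=np.array(pts);p=np.polyfit(zs,pts,1)
        for _ in range(3):
            rr=np.abs(pts-np.polyval(p,zs));k=rr<max(.3,1.5*np.median(rr));p=np.polyfit(zs[k],pts[k],1)
        # px per rad of lean : derivative numerically
        def pr(l,z):
            a=np.array([20,0,35.]);q=np.array([x,yy,z])-a;q=np.array([q[0]*np.cos(l)-q[2]*np.sin(l),q[1],q[2]*np.cos(l)+q[0]*np.sin(l)])+a
            return proj(m,C+R@q)[0]
        s=((pr(.01,150)-pr(0,150))-(pr(.01,80)-pr(0,80)))/70/.01
        # perpendicular-ish: horizontal slope accounting vertical motion negligible
        out.append((round(float(p[0]/s[0]),4),round(float(np.polyval(p,115)),2),int(k.sum())))
    return out
im=bot.capture("side");cv2.imwrite(f"pics/sraw_{sys.argv[1]}.png",im[:,:,::-1])
for f in ["pics/side0.png",f"pics/sraw_{sys.argv[1]}.png"]:
    print(f,edges(cv2.cvtColor(cv2.imread(f),cv2.COLOR_BGR2GRAY).astype(np.float32)))
E
python3 tilt2.py 10
```

```text
pics/side0.png [(0.1044, 2.0, 44), (0.0736, 1.44, 46), (0.0951, 1.36, 37)]
pics/sraw_10.png [(0.0838, 0.46, 40), (-0.0574, -0.02, 41), (0.0377, 0.74, 37)]
```

```bash
python3 - <<'E'
from h import *
m=bot.camera_model("side")
y=np.radians(74.6);X=np.array([np.cos(y),np.sin(y),0]);R=np.c_[X,[-X[1],X[0],0],[0,0,1]]
C=np.array([511,199.8,0])+R@[40,0,28]
a=cv2.imread("pics/sraw_10.png")[185:275,205:250]
g=cv2.resize(a,None,fx=6.5,fy=6.5,interpolation=cv2.INTER_CUBIC);g2=g.copy()
drawbox(g2,m,C+BOX(0,40,-20,20,5,170)@R.T,6.5,205,185,(0,255,0))
cv2.imwrite("pics/z10.png",np.hstack([g,g2]))
E
```

```text
(no output)
```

View pics/z10.png

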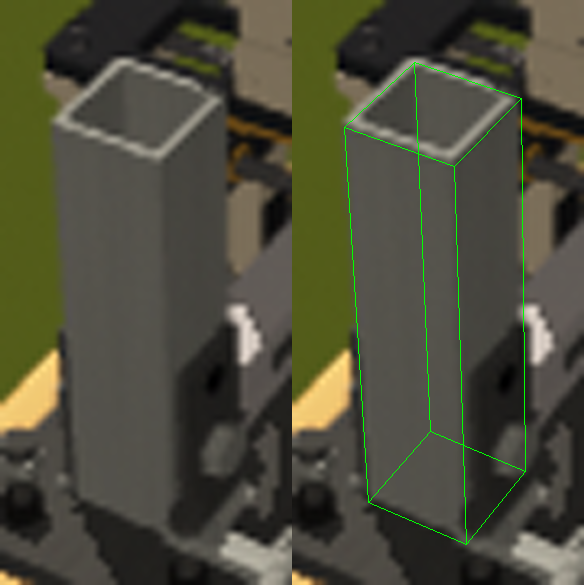

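>>> {"name": "servo_tool", "arguments": {"series": [[0, 0.015, 0, 0, 0], [0, 0, 0, 0, 0]]}}

```text
time: 16.1
tool_pos: [499.5, 147.2, 31.2]
tcp_rot: [3.14, 0.004, 1.305]
contact_force: [-6.8, -16.9, 19.8]
grip_width: 25.7
```

>>> {"name": "servo_tool", "arguments": {"series": [[0, 0.015, 0, 0, 0], [0, 0, 0, 0, 0]]}}

```text
time: 16.35
tool_pos: [499.5, 147.2, 31.1]
tcp_rot: [3.14, 0.005, 1.305]
contact_force: [-7.4, -20.1, 20.4]
grip_width: 25.9
```

```bash
python3 look.py 11
```

```text
16.35 [499.51 147.22  31.12] [3.1405 0.0048 1.3049] [ -7.4 -20.1  20.4] [-3.03  1.08  0.13]
TCP in corner frame [-93.74  -2.89   3.12]
```

View pics/wrist_11.png

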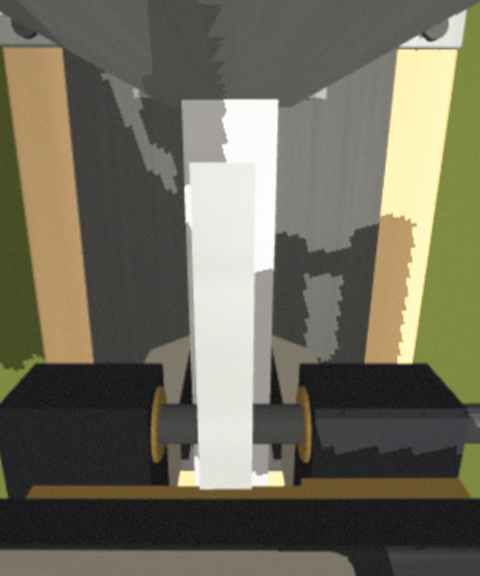

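View pics/side_11o.png

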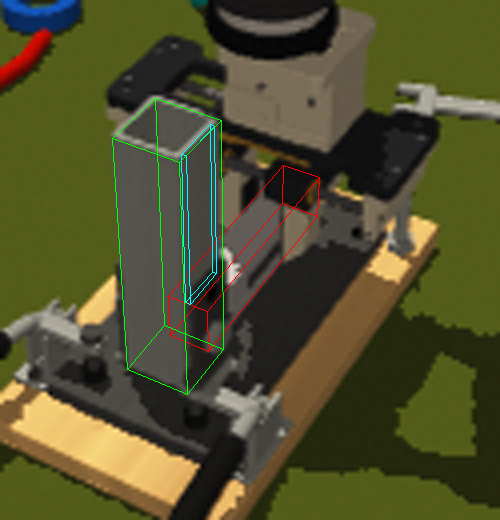

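>>> {"name": "servo_tool", "arguments": {"series": [[0, 0, 0, 0, 0], [0, 0, 0, 0, 0], [0, 0, 0, 0, 0], [0, 0, 0, 0, 0], [0, 0, 0, 0, 0], [0, 0, 0, 0, 0], [0, 0, 0, 0, 0], [0, 0, 0, 0, 0]]}}

```text
time: 17.5
tool_pos: [499.5, 147.2, 31.1]
tcp_rot: [3.14, 0.005, 1.305]
contact_force: [-7.7, -19.5, 21.1]
grip_width: 25.9
```

```bash
python3 look.py 12; python3 - <<'E'
from h import *
im=bot.capture("side");cv2.imwrite("pics/sf.png",im[:,:,::-1])
a=cv2.imread("pics/wrist_11.png").astype(int);b=cv2.imread("pics/wrist_12.png").astype(int);print(np.abs(a-b).mean(),np.percentile(np.abs(a-b),99.5))
E
```

```text
17.5 [499.52 147.22  31.15] [3.1405 0.0047 1.3047] [ -7.7 -19.5  21.1] [-2.99  1.11  0.13]
TCP in corner frame [-93.74  -2.89   3.15]
1.7148099922839506 8.0
```

View pics/sf.png

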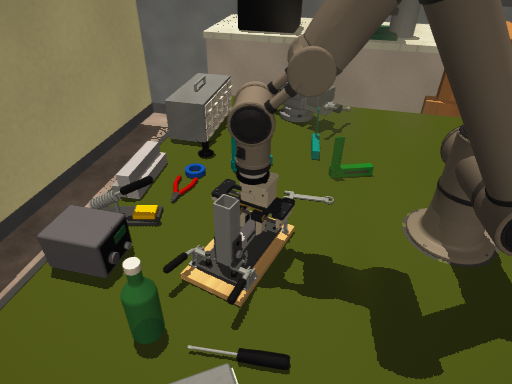

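The hold is stable, the bolt is still standing, and nothing else has moved. I'll hand it in now.

```bash
python3 -c "
from plant import bot
print(bot.close_job())"
```

```text
the job is handed in; nothing more can be done
None
```

I gripped the grey square by its stock, set it down on the foot plate on the side the post leans to, and slid it into the corner until it stopped dead. I handed the job in at about 17.5 s of the 64 s, still gripping and pressing.

**What the last checks showed:**
- **Stop and force:** the last 1.5 mm commanded into the corner moved the tool only 0.1 mm, while the push into the corner rose to about 21 N, with about 21 N down. Both held steady for over 1 s, and the tool pose stayed fixed.
- **Post upright:** by eye, the post's left edge lies parallel to the projected upright post.
- **Stock flat:** the tool's height stayed at the level of first contact with the plate. The shift of the blade in the wrist picture matches the tool's own slight tilt.
- **Centring:** the wrist picture puts the blade within about 0.5 mm of the post's middle.
- **Other things:** the last side picture shows nothing else moved, and the second bolt is still standing.

**Checks that failed or disagreed:**
- **Edge fit:** the automatic edge fit of the post's lean in the side picture gave inconsistent values (-0.06 to 0.08 rad). I relied on the overlay and the hard stop instead.
- **Sideways position:** the top camera's earlier estimate of the corner lies about 3 mm to one side of where the square now sits. I trusted the wrist camera, because it sees square and plate together.

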